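Unlock the sprung tweezers and hold them at the gauge mark

TASK

On the trade counter, open the transport lock of the tweezers' display rest by sliding its grip to the end stop, away from the tweezers. Then take the sprung tweezers by their two black grip shells, lift them about 12 cm straight up out of the rest, and keep them squeezed to the mark on their gauge bar, which is a tip gap of 14 mm, before or after lifting, but never letting the tips close up; leave the other goods where they stand. Finish while still holding the tweezers in the air, quite still, with the gap steady at the mark.

Things in the scene. Friction and masses are not known exactly. Their poses are not given: they have to be found in the camera images.
- lock_grip (a point): Centre of the black grip of the transport lock: a post 22 x 22 mm, 38 mm high, its top 99 mm above the counter, on a steel slide at the rear corner of the white display rest. Its y axis: the level direction in which it slides open, away from the tweezers and square to their length; its x axis: along the tweezers towards the tips. Free air round the grip, but the tongue runs out under it.
- tongue_tip (a point): End of the lock's steel tongue, 16 mm wide and 5 mm thick, its top 19 mm below lock_grip. It reaches 56 mm from lock_grip in -y and, while locked, lies 2 mm above the tweezers' bow so that they cannot be lifted.
- lock (a joint): Travel of the lock slide in m: 0 is locked, 0.045 is its end stop, fully open. It starts between 0 and 0.006. It slides with about 2 N of friction and stays where it is left.
- tweezers_mid (a point): Point midway between the two black grip shells of the sprung steel tweezers, half-way up: 12 mm above their underside, 42 mm above the counter while in the rest. They stand on edge, 155 mm long, 24 mm high, about 65 g; x points along them to the tips, 40 mm ahead; the closed bow ends 115 mm behind; z up; left leg at +y, right leg at -y. Centre of mass about 25 mm behind this point.
- shell_left (a point): Centre of the outer face of the left grip shell, 30 mm long and 24 mm high. Over the shells' outer faces the tweezers are 41.5 mm wide when open and 27.4 mm wide when the tips are 14 mm apart; 1 mm less width closes the tips by 1.42 mm. Below the shells is clear air down to a plate 32 mm under the middle of the shell.
- shell_right (a point): The same for the right shell. The spring pushes on each shell with about 1.3 N when open and 10.6 N at the 14 mm tip gap, 0.66 N more on each for every mm less width; the legs spring open when let go.
- mark (a point): The gauge mark: a raised black ridge on the level aluminium bar fixed to the right leg, 25 mm behind the shells, which crosses above the left leg. The left leg's outer face starts 10 mm outside it and meets the ridge's inner side when the tip gap is 14 mm. Look only: it does not stop the leg.
- tip_left (a point): Inner face of the left (+y) leg at its very end, half-way up. The tip gap is the distance from here to tip_right: 34 mm at rest.
- tip_right (a point): Inner face of the right (-y) leg at its very end, half-way up.
- leg_left (a joint): Bend of the left leg in rad: 0 sprung fully open (34 mm tip gap), grows as it is squeezed inward; 0.074 on both legs is the 14 mm gap, 0.12 the limit (tips almost shut).
- leg_right (a joint): The same for the right leg.
- tweezers: The bow part of the tweezers, to which both legs are hinged 95 mm behind the shells; its origin lies level with the underside, 30 mm behind tweezers_mid along x; axes as at tweezers_mid.
- rest: White plastic display rest, fixed: a plate 190 x 70 mm, 10 mm high, with a side arm under the lock; a rear block with cheeks 44 mm high round the bow; a front saddle (cheeks 42 mm high, 62 mm wide over all, 26 mm ahead of tweezers_mid). They carry the tweezers' underside 30 mm above the counter. Origin on the counter, 30 mm behind tweezers_mid; x towards the tips, y towards the lock.
- tee: Bystander: brass pipe tee lying flat, 74 mm long, 32 mm high, loose on the counter; origin at the middle of its underside.
- elbow: Bystander: copper pipe elbow lying flat, legs 47 mm, 30 mm high, loose on the counter; origin at the bend, at counter height.
- coupling: Bystander: brass ring coupling, 38 mm across, 34 mm high, loose on the counter; origin at the middle of its underside.
- sealant: Bystander: jar of jointing compound, 52 mm across, 85 mm high, loose on the counter; origin at the middle of its underside.
- spanner: Bystander: flat steel ring spanner, 180 mm long, 8 mm high, loose on the counter; origin at the middle of its underside.
- reducer: Bystander: stepped brass reducer, 40 mm across, 45 mm high, loose on the counter; origin at the middle of its underside.
- offcuts: Bystander: grey plastic beaker, 80 mm across, 70 mm high, loose on the counter; origin at the middle of its underside.
Mind the look-alikes: they are no part of the job. Of the things that look like the tweezers, the larger one is meant.

How it is judged (in metres and radians):
On the way:
1. the lock slide is at its end stop (within 4 mm) while the tweezers still lie in the rest (value of joint lock above 0.041 m and height (world z) of tweezers_mid below 0.06 m), for 0.2 s.
At the end, for the whole second after the job is handed in: Lock slide within 4 mm of its end stop; tweezers held by the fingers alone, clear of rest and lock, their middle over 120 mm above the counter (42 mm at rest) and within 150 mm of the rest's origin sideways; tip gap 14 mm within 2.5 mm; tweezers under 0.03 m/s, legs under 0.1 rad/s (value of joint lock above 0.041 m and height (world z) of tweezers_mid above 0.12 m and distance between tip_left and tip_right between 0.0115 and 0.0165 m and contact force between tweezers and the fingers above 3 N and contact force between tweezers and rest below 0.05 N and contact force between tweezers and lock below 0.05 N and horizontal distance between tweezers_mid and rest below 0.15 m and linear speed of tweezers below 0.03 m/s and velocity of joint leg_left between -0.1 and 0.1 rad/s and velocity of joint leg_right between -0.1 and 0.1 rad/s); the arm keeps its last pose, push and grip.
It fails at once if the tips are squeezed to less than 5 mm apart (distance between tip_left and tip_right below 0.005 m).
It fails at once if a bystander is shifted by more than 30 mm (distance of any of tee, elbow, coupling, sealant, spanner, reducer, offcuts from where it was at the start of the episode above 0.03 m).
It also fails if it takes over 48 s, if anything falls off the work surface, if the arm or the gripper's body presses on something with over 40 N, if the wrist force passes 120 N, or if a joint passes its speed limit or range.

ROBOT

A 6-joint arm with a two-finger parallel gripper is mounted at the origin on the work surface. World frame = base frame: x ahead of the robot, y to its left, z up, the work surface at z = 0. Lengths are in m, angles in degrees, forces in N, time in s.
With the tool pointing down it reaches from about 0.4 to 0.825 m from the base axis. Payload 7 kg.
Tool frame: the origin (TCP) lies on the centre line of the jaws, within the pads' length; the fingertips stand 8 mm ahead of it and the grasp point (between the pads) lies 11 mm behind it (r.tcp_to_tips is the distance from the TCP to the fingertips, in m); z points along the fingers, y is the direction in which the jaws open and shut (so a half turn about z gives the same grasp; the last joint's range is limited). The gripper opens to 88 mm and grips with 3 to 60 N. Pads are 19 mm wide; open, the fingers measure 130 mm over their backs; the gripper's body (78 mm by 193 mm) begins 47 mm behind the grasp point.
Start: joints at [92.367, 20.546, 0.682, 0, -70.136, -16.507], TCP at [0.165, 0.655, 0.235] pointing down, gripper open.
Joint ranges: [-176.03, 176.03], [-82.01, 121.73], [-58.28, 71.71], [-173.87, 95.51], [-174.79, -0.11], [-173.66, 173.66]. Speed limits (degrees/s): [136.94, 136.94, 172.46, 180, 180, 180].

INTERFACE

Orientations are given as [roll, pitch, yaw] about the fixed x, y, z axes, in that order (R = Rz(yaw) Ry(pitch) Rx(roll)).
In Python, from plant import r gives the robot as it stands.
- The arm moves only by the tool drive_tool, never from a script. Its argument "plan" is text: rows parted by semicolons, each of 4 numbers parted by spaces: the shift along the tool's x, y, z in cm, then the turn about the tool's z in rad. A call has 1 to 8 rows; each row is the pose to reach, as a shift and turn from the pose commanded when the call began, along the tool's axes at that moment; what a row does not reach only later rows make up. A row lasts 1/8 s, in which the tool goes at most 62.5 mm and 10.7 degrees, less where a joint would pass 70% of its speed; a pose out of reach is approached as far as the arm can. A call with a gripper value outside its range is refused whole. "fingers" is the closure, from -1 (fully open) to 1 (shut), set as the call begins (left out, the last holds). The fingers move at their own pace and stop on an object; "squeeze" is the grip in N (left out, the last holds). Time passes only in rows, so rows that repeat a pose let the fingers close. It gives the time, the measured TCP pose, the force and the opening at its end, in the units of the state.
- r.get_state(): the state, without advancing time (a new reading comes with each control period).
- r.capture(name): name is "scene" or "top"; returns a dict with "frame" (384x512x3 uint8, red, green, blue), "fovy" (degrees; the focal length in pixels is half the picture's height over the tangent of half this angle, whatever the lens; pixels are square), "cx", "cy" (the principal point, pixels), "rvec" (rotation vector, rad) and "tvec" (3), from world to camera coordinates, as OpenCV has them. Camera axes: x right, y down, z forward; pixel columns grow to the right and rows downward; lengths in m; the calibration is good to about 2 mm. A picture is of the moment at which its call begins. There is no depth.
- r.close_job(): hands the job in, once; it reports no verdict.
The state is a dict: "time_s": time; "joints": joint angles; "qd": joint speeds; "joint_torque": joint torques, N m; "tcp_pos": TCP position; "eef_rot": TCP orientation; "contact_force": force on the tool from outside, world axes, zero at the start; "moment": the same for the moment, N m; "gripper_width": finger opening in m.
Only numpy, scipy, OpenCV 4.12 (cv2) and the standard library are available. Lean on these libraries where they do the work, as an engineer would, in place of code of your own. Each camera call takes 0.05 s, during which the arm holds its last target. There are 200 camera calls.

## Working session

There is one attempt and no reset: what is moved stays moved. The work goes in short steps, Python scripts to look and compute and a tool call to move; the robot and the scene stay as the last step left them, time stands still between calls to the robot, and variables do not carry over. Pictures are saved under pics/ and viewed, about 8 in all and at most 12, crops included, and the job is handed in when it is done.

Besides the shell and the picture viewer there is one more tool, called after ">>>" as name(argument=value, ...) on one line, values as JSON. drive_tool: Moves the arm, as the interface text tells. Its arguments: {"type":"object","properties":{"plan":{"type":"string"},"fingers":{"type":"number"},"squeeze":{"type":"number"}},"required":["plan"]}

```bash
mkdir -p pics; ls
cat > h.py <<'E'
import numpy as np, cv2, json
from plant import r
def cap(n):
    c=r.capture(n); f=np.ascontiguousarray(c["frame"][:,:,::-1]); return c,f
def K(c):
    f=c["frame"].shape[0]/2/np.tan(np.radians(c["fovy"])/2)
    return np.array([[f,0,c["cx"]],[0,f,c["cy"]],[0,0,1.]])
def ray(c,uv):
    R=cv2.Rodrigues(np.array(c["rvec"],float))[0]; t=np.array(c["tvec"],float).ravel()
    d=R.T@np.linalg.inv(K(c))@np.array([uv[0],uv[1],1.]); return -R.T@t,d
def onz(c,uv,z):
    o,d=ray(c,uv); return o+d*(z-o[2])/d[2]
def proj(c,P):
    return cv2.projectPoints(np.array(P,float).reshape(-1,3),np.array(c["rvec"],float),np.array(c["tvec"],float),K(c),None)[0].reshape(-1,2)
def tri(c1,p1,c2,p2):
    o1,d1=ray(c1,p1);o2,d2=ray(c2,p2)
    s=np.linalg.lstsq(np.c_[d1,-d2],o2-o1,rcond=None)[0]
    a=o1+s[0]*d1;b=o2+s[1]*d2; return (a+b)/2,np.linalg.norm(a-b)
E
python3 - <<'E'
from h import *
for n in("scene","top"):
    c,f=cap(n); cv2.imwrite(f"pics/{n}0.png",f)
    print(n,c["fovy"],c["cx"],c["cy"],ray(c,(256,192))[0])
print(r.get_state(), r.tcp_to_tips)
E
```

```text
pics
scene 53.33319254253685 254.9028769679064 191.1916091423267 [ 0.89618429 -0.61704645  0.84523881]
top 54.55335182700476 257.6031658267388 188.39711671327066 [ 0.48046596 -0.0083703   1.35580265]
{'time_s': 0.1, 'joints': array([ 9.23688904e+01,  2.05872039e+01,  6.40711555e-01, -1.60014367e-02,
       -7.01346698e+01, -1.65061701e+01]), 'qd': array([ 0.01834557, -0.1001152 ,  0.17329623,  0.12850043, -0.00881542,
        0.00050184]), 'joint_torque': array([-1.60449283e-03, -5.84163058e+01,  2.93752635e+01,  7.01559439e+00,
        1.02114133e-02, -4.48985190e-05]), 'tcp_pos': array([0.16480514, 0.65416005, 0.23373608]), 'eef_rot': array([ 1.79917908e+02, -8.63820780e-03, -1.41427216e+01]), 'contact_force': array([-0.08030591,  1.18386083,  0.07560652]), 'moment': array([-0.01005577, -0.03311106, -0.02706103]), 'gripper_width': 0.0876583370222543} 0.008
```

View pics/scene0.png

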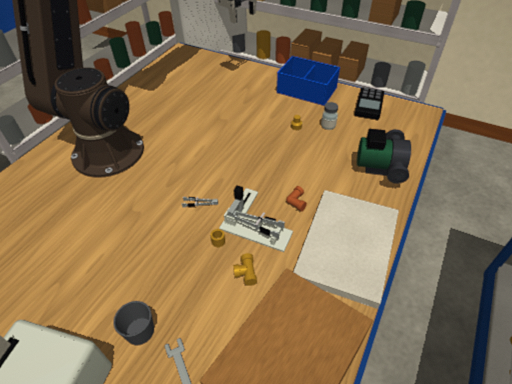

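View pics/top0.png

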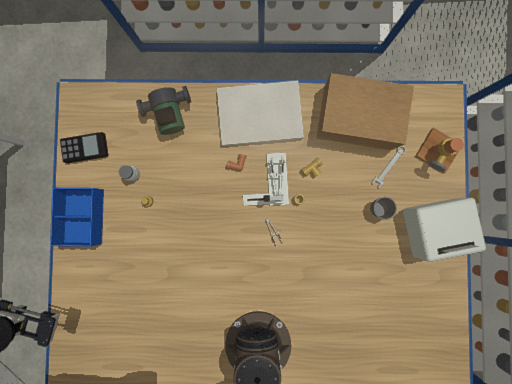

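Candidates for the tweezers are the pair in the white rest (scene 258,222; top 277,178) and a smaller loose pair on the counter (scene 200,202; top 273,232). I choose the larger pair in the rest, which has the black lock grip at scene 239,192 / top ~263,199. I'll check that in a close crop.

Run:
```python
from h import *
a=cv2.imread("pics/scene0.png")[175:255,210:300]; b=cv2.imread("pics/top0.png")[145:215,235:305]
a=cv2.resize(a,(450,400),interpolation=cv2.INTER_CUBIC); b=cv2.resize(b,(350,350),interpolation=cv2.INTER_CUBIC)
o=np.zeros((400,800,3),np.uint8); o[:,:450]=a; o[:350,450:]=b
cv2.imwrite("pics/crop0.png",o)
```

```text
(no output)
```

View pics/crop0.png

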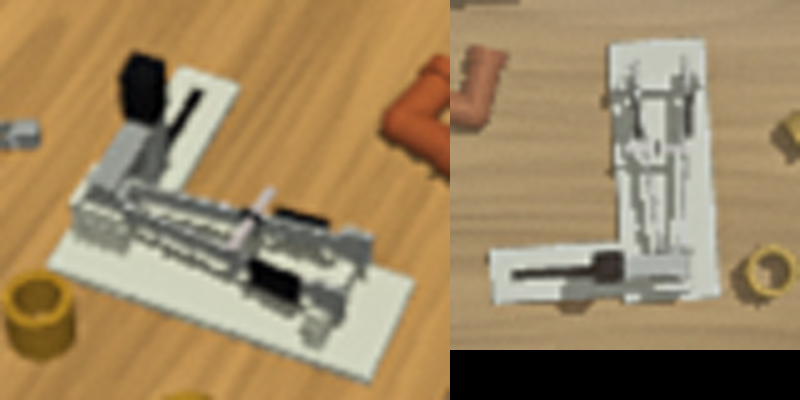

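The crop confirms it: in the rest are the large tweezers with two black shells (scene ≈265,231 and 270,218), a gauge bar, and the lock grip (scene 239,192; top 266.6,198.4) with its slot running to +y. Next I'll measure the rest and grip from masks.

Run:
```python
from h import *
for n,(x0,y0,x1,y1) in (("scene",(210,175,300,255)),("top",(235,145,305,215))):
    c,f=cap(n); s=8
    g=cv2.resize(f[y0:y1,x0:x1],None,fx=s,fy=s,interpolation=cv2.INTER_CUBIC)
    hsv=cv2.cvtColor(g,cv2.COLOR_BGR2HSV)
    # wood is saturated; white/grey/black things are not
    m=((hsv[...,1]<60)|(hsv[...,2]<55)).astype(np.uint8)
    nl,l,st,_=cv2.connectedComponentsWithStats(m); i=1+np.argmax(st[1:,4])
    cnt=max(cv2.findContours((l==i).astype(np.uint8),0,2)[0],key=cv2.contourArea)
    poly=cv2.approxPolyDP(cnt,10,True)[:,0]
    px=lambda p:(np.array(p)+.5)/s-.5+[x0,y0]
    print(n,len(poly))
    for p in poly: print(px(p).round(1),onz(c,px(p),.01).round(4)[:2])
    d=(hsv[...,2]<60).astype(np.uint8); nl,l,st,ce=cv2.connectedComponentsWithStats(d)
    for k in range(1,nl):
        if st[k,4]>150:
            b=st[k]; print("dark",px(ce[k]).round(1),"box",px(b[:2]).round(1),px(b[:2]+b[2:4]).round(1),b[4]/s/s)
```

```text
scene 22
[236.1 185.8] [0.4643 0.0513]
[233.8 189.9] [0.4667 0.0335]
[235.1 198.9] [0.4878 0.0041]
[224.6 213.1] [ 0.4878 -0.0557]
[224.3 219.7] [ 0.4994 -0.0765]
[219.2 227.8] [ 0.5014 -0.1072]
[283.2 250.9] [ 0.6887 -0.096 ]
[291.9 230.7] [ 0.6824 -0.0261]
[284.1 227.4] [ 0.6588 -0.0257]
[283.6 221.4] [ 0.6489 -0.0075]
[279.6 220.1] [ 0.637  -0.0081]
[276.1 221.3] [ 0.6302 -0.0165]
[274.6 218.8] [ 0.6227 -0.0104]
[266.6 216.6] [ 0.5993 -0.0133]
[262.3 217.3] [ 0.5899 -0.0211]
[263.7 212.3] [ 0.5852 -0.0032]
[259.1 216.8] [ 0.581  -0.0236]
[246.4 213.3] [ 0.5434 -0.0285]
[257.1 191.8] [0.5321 0.0581]
[247.1 188.2] [0.4986 0.0577]
[242.6 191.4] [0.493 0.04 ]
[241.8 186.9] [0.4821 0.0551]
dark [238.3 192.6] box [233.7 185.6] [242.7 199.9] 103.6875
dark [246. 198.] box [242.8 192.8] [249.7 203.7] 17.265625
dark [269.8 218.1] box [264.9 216.6] [274.9 219.8] 13.625
dark [264.4 230.9] box [258.9 226.3] [269.8 235.4] 56.828125
top 6
[285.1 152.1] [ 0.6869 -0.0935]
[266.4 153.3] [ 0.6818 -0.0258]
[268.2 191.9] [ 0.5413 -0.0332]
[242.7 194.3] [0.5319 0.059 ]
[243.3 205.3] [0.4921 0.0563]
[288.7 203.6] [ 0.4999 -0.1075]
dark [263.3 198.3] box [248.1 195.3] [268.9 200.6] 31.078125
```

```bash
cat >> h.py <<'E'
YAW=3.4
C=np.array([.5917,-.0666])
def rest2w(p):
    a=np.radians(YAW); return np.r_[C+np.array([[np.cos(a),-np.sin(a)],[np.sin(a),np.cos(a)]])@np.array(p[:2]),p[2]]
def w2rest(P):
    a=np.radians(YAW); return np.r_[np.array([[np.cos(a),np.sin(a)],[-np.sin(a),np.cos(a)]])@(np.array(P[:2])-C),P[2]]
def to(P,yaw=YAW,cmd=None):
    "shift (cm) and turn (rad) in the tool axes from the measured pose"
    s=r.get_state(); from scipy.spatial.transform import Rotation as Ro
    R=Ro.from_euler('xyz',s["eef_rot"],degrees=True).as_matrix()
    d=R.T@(np.array(P)-s["tcp_pos"])*100; t=-(yaw-s["eef_rot"][2]); return d.round(2),np.radians(t).round(3)
E
python3 - <<'E'
from h import *
c,f=cap("scene");t,_=cap("top")
print("right shell",w2rest(onz(c,(264.4,230.9),.042)).round(4))
print("left shell top edge",w2rest(onz(c,(269.8,217.2),.054)).round(4))
g,e=tri(c,(238.6,187.2),t,(266.6,198.4)); print("grip tri",g,e,w2rest(g))
for u in [(266.6,198.4)]: print("grip top",onz(t,u,.099),w2rest(onz(t,u,.099)).round(4))
for u in [(236.1,185.8),(233.8,189.9),(241.8,186.9),(239.5,190.5)]: print("gs",w2rest(onz(c,u,.099)).round(4))
# saved zoom around grip, with predicted points
P=[rest2w(p) for p in [(30,20.75,42),(30,-20.75,42),(70,17,42),(70,-17,42)] for p in [np.array(p)/1000]]
print(proj(c,P).round(1).tolist(),proj(t,P).round(1).tolist())
print(to([.5,-.03,.2]))
E
```

```text
right shell [ 0.0344 -0.0173  0.042 ]
left shell top edge [0.0332 0.0215 0.054 ]
grip tri [ 0.51772738 -0.02474573  0.1013026 ] 0.005787148057963753 [-0.07136019  0.04616765  0.1013026 ]
grip top [ 0.51537116 -0.02636537  0.099     ] [-0.0738  0.0447  0.099 ]
gs [-0.0784  0.0515  0.099 ]
gs [-0.0774  0.0356  0.099 ]
gs [-0.0625  0.054   0.099 ]
gs [-0.0624  0.0397  0.099 ]
[[268.5, 219.9], [262.3, 231.3], [282.0, 225.6], [277.1, 235.3]] [[271.6, 169.2], [283.3, 168.6], [272.1, 158.0], [281.6, 157.5]]
(array([49.22, 58.17,  3.46]), np.float64(-0.306))
```

>>> drive_tool(plan="6 6.8 0 -0.1; 12 13.6 0 -0.2; 18 20.4 0 -0.306; 24 27.2 0 -0.306; 30 34 0 -0.306; 36 40.8 0 -0.306; 42 47.6 0 -0.306; 50.8 57.3 0 -0.306", fingers=-0.5, squeeze=10)

```text
time_s: 1.3
tcp_pos: [0.3949, 0.2085, 0.235]
eef_rot: [-179.9, -0.1, 3.4]
contact_force: [1.6, 1.2, -0.2]
gripper_width: 0.0655
```

```bash
python3 -c "
from h import *
print(to([.5177,-.0259,.14]),r.get_state()['contact_force'],r.get_state()['gripper_width'])"
```

```text
(array([10.84, 24.14,  9.49]), np.float64(0.001)) [ 1.59908465  1.20660021 -0.20567585] 0.06550272741594287
```

>>> drive_tool(plan="2.5 5.5 0 0; 5 11 2 0; 7.5 16.5 4 0; 10 22 6 0; 10.8 24.1 8 0; 10.8 24.1 8 0; 10.8 24.1 8 0; 10.8 24.1 8 0")

```text
time_s: 2.3
tcp_pos: [0.5168, -0.023, 0.1555]
eef_rot: [-180.0, -0.1, 3.5]
contact_force: [-0.8, 0.2, -0.1]
gripper_width: 0.0654
```

Run:
```python
from h import *
print(to([.5177,-.0259,.078]))
o=np.zeros((480,800,3),np.uint8)
for k,(n,(x,y)) in enumerate((("scene",(200,165)),("top",(230,155)))):
    c,f=cap(n); o[:,400*k:400*k+400]=cv2.resize(f[y:y+80,x:x+67],(400,480),interpolation=cv2.INTER_CUBIC)
cv2.imwrite("pics/c1.png",o)
```

```text
(array([0.06, 0.3 , 7.75]), np.float64(0.001))
```

View pics/c1.png

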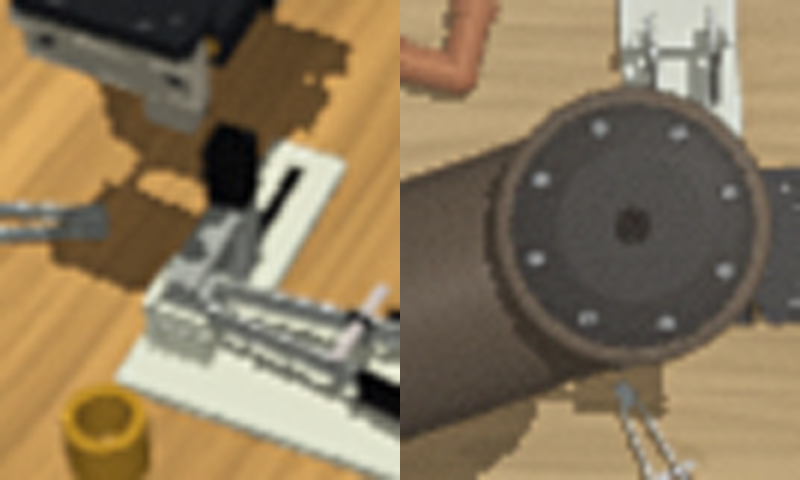

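Run:
```python
from h import *
c,f=cap("scene")
for y in (-33,-54,33): print(y,((proj(c,np.array([.5168,-.023+y/1000,.1475]))[0]-[200,165])*6).round())
print(((proj(c,[.5177,-.0259,.099])[0]-[200,165])*6).round())
```

```text
-33 [181. 106.]
-54 [156. 139.]
33 [257.  10.]
[224. 139.]
```

The fingers straddle the grip (finger at crop 175,115; grip top at 232,135), which matches the prediction. Now descend and grip the post.

>>> drive_tool(plan="0 0.2 2 0; 0.1 0.2 4 0; 0.1 0.2 6 0; 0.1 0.2 7.6 0; 0.1 0.2 7.6 0; 0.1 0.2 7.6 0")

```text
time_s: 3.2
tcp_pos: [0.5181, -0.0255, 0.0793]
eef_rot: [-180.0, -0.1, 3.4]
contact_force: [-0.6, 1.0, -0.1]
gripper_width: 0.0656
```

>>> drive_tool(plan="0 0 0 0; 0 0 0 0; 0 0 0 0; 0 0 0 0; 0 0 0 0; 0 0 0 0", fingers=0.8, squeeze=12)

```text
time_s: 3.95
tcp_pos: [0.5176, -0.0258, 0.0786]
eef_rot: [-180.0, 0.0, 3.4]
contact_force: [-1.1, 1.3, 1.2]
gripper_width: 0.0217
```

>>> drive_tool(plan="0 -0.6 0 0; 0 -1.2 0 0; 0 -1.8 0 0; 0 -2.4 0 0; 0 -3 0 0; 0 -3.5 0 0; 0 -3.8 0 0; 0 -3.8 0 0")

```text
time_s: 4.95
tcp_pos: [0.5151, 0.0125, 0.0785]
eef_rot: [-180.0, 0.0, 3.4]
contact_force: [-3.8, 1.5, 5.3]
gripper_width: 0.0224
```

>>> drive_tool(plan="0 -0.2 0 0; 0 -0.4 0 0; 0 -0.6 0 0; 0 -0.8 0 0; 0 -0.9 0 0; 0 -0.9 0 0")

```text
time_s: 5.7
tcp_pos: [0.5145, 0.0194, 0.0785]
eef_rot: [179.9, 0.1, 3.4]
contact_force: [-1.3, -12.7, 4.2]
gripper_width: 0.0221
```

The end stop is felt: 12.7 N against the motion after about 45 mm of travel. Release and rise.

>>> drive_tool(plan="0 0.1 0 0; 0 0.1 0 0; 0 0.1 0 0; 0 0.1 0 0; 0 0.1 -2 0; 0 0.1 -5 0; 0 0.1 -8 0; 0 0.1 -8 0", fingers=-0.5)

```text
time_s: 6.7
tcp_pos: [0.5165, 0.0208, 0.161]
eef_rot: [-179.9, -0.3, 3.4]
contact_force: [-0.9, 0.5, -0.2]
gripper_width: 0.0655
```

>>> drive_tool(plan="0 0 0 0; 0 -5 -3 0; 0 -10 -3 0; 0 -15 -3 0; 0 -20 -3 0; 0 -20 -3 0; 0 -20 -3 0")

```text
time_s: 7.58
tcp_pos: [0.5024, 0.2195, 0.1874]
eef_rot: [179.9, 0.1, 3.4]
contact_force: [-0.3, 0.2, -0.4]
gripper_width: 0.066
```

Run:
```python
from h import *
print(r.get_state()["tcp_pos"])
o=np.zeros((480,800,3),np.uint8)
for k,(n,(x,y)) in enumerate((("scene",(225,180)),("top",(238,145)))):
    c,f=cap(n); o[:,400*k:400*k+400]=cv2.resize(f[y:y+72,x:x+60],(400,480),interpolation=cv2.INTER_CUBIC)
cv2.imwrite("pics/c2.png",o)
```

```text
[0.50238948 0.21954887 0.18735861]
```

View pics/c2.png

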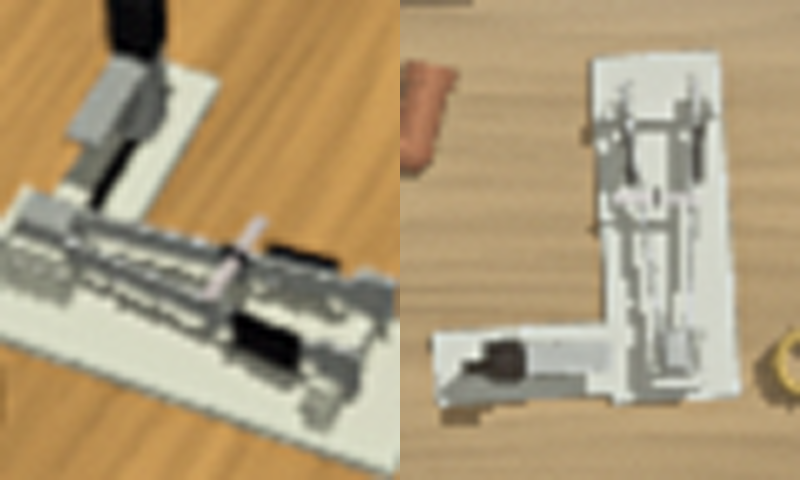

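The lock is open: the grip has moved along its slot (crop 500,360 in the top view) and the tongue no longer overlaps the bow. In the top view the shells show at crop 628,150 and 698,150, i.e. pixels 271.8,167.2 and 282.3,167.2.

Run:
```python
from h import *
t,_=cap("top");c,_=cap("scene")
for u in [(271.8,167.2),(282.3,167.2),(277.05,167.2)]: print(onz(t,u,.054).round(4),w2rest(onz(t,u,.054)).round(4))
# scene: right shell black quad centre crop(267,343), left shell top edge (303,255)
for p,z in (((267,343),.042),((303,252),.054)):
    u=225+(p[0]+.5)/6.667-.5,180+(p[1]+.5)/6.667-.5; print(w2rest(onz(c,u,z)).round(4))
m=rest2w([.0325,.001,.15]); print(m,to(m))
```

```text
[ 0.6263 -0.0444  0.054 ] [0.0359 0.0201 0.054 ]
[ 0.6266 -0.0813  0.054 ] [ 0.034  -0.0167  0.054 ]
[ 0.6265 -0.0628  0.054 ] [0.0349 0.0017 0.054 ]
[ 0.0351 -0.0174  0.042 ]
[0.0339 0.0212 0.054 ]
[ 0.62408349 -0.0636743   0.15      ] (array([10.45, 28.9 ,  3.84]), np.float64(-0.001))
```

>>> drive_tool(plan="2 5 0 0; 4 10 0 0; 6 15 0 0; 8 20 0 0; 10 25 0 0; 10.6 28.8 2 0; 10.6 28.8 4 0; 10.6 28.8 6 0")

```text
time_s: 8.78
tcp_pos: [0.6256, -0.0634, 0.1279]
eef_rot: [-180.0, 0.0, 3.2]
contact_force: [0.4, 0.3, -0.3]
gripper_width: 0.0657
```

>>> drive_tool(plan="0 0 1 0; 0 0 1 0; 0 0 1 0")

```text
time_s: 9.15
tcp_pos: [0.6264, -0.0615, 0.1195]
eef_rot: [180.0, -0.1, 3.4]
contact_force: [0.5, 0.3, -0.1]
gripper_width: 0.0661
```

Run:
```python
from h import *
print(to([.6258,-.0628,.031]))
c,f=cap("scene"); x,y=225,185
cv2.imwrite("pics/c3.png",cv2.resize(f[y:y+60,x:x+80],(800,600),interpolation=cv2.INTER_CUBIC))
p=r.get_state()["tcp_pos"]
```

```text
(array([-0.08,  0.13,  8.85]), np.float64(0.0))
```

View pics/c3.png

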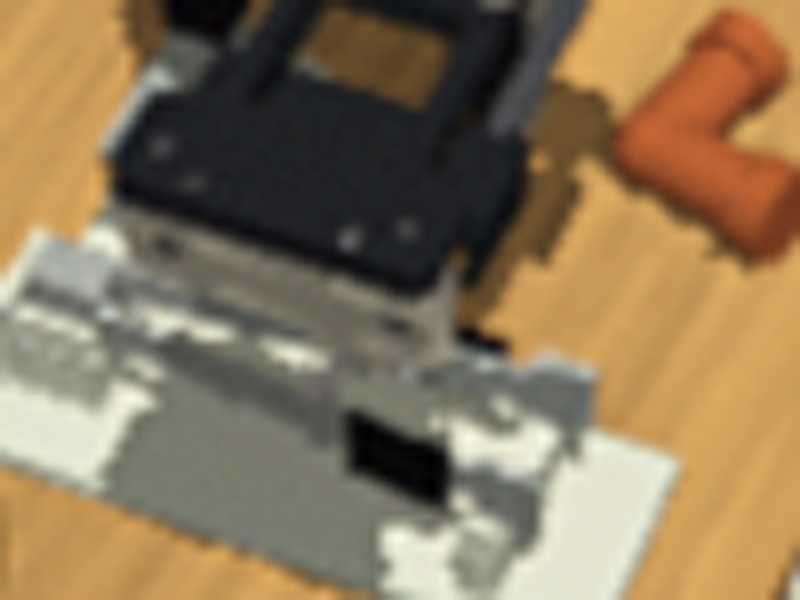

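Run:
```python
from h import *
c,f=cap("scene")
for p in [(.6264,-.0945,.1115),(.617,-.1155,.1115),(.636,-.1155,.1115),(.6264,-.1155,.18)]: print(p,((proj(c,p)[0]-[225,185])*10).round())
c,f=cap("scene"); c0=cv2.imread("pics/scene0.png"); d=np.abs(f.astype(int)-c0).sum(2)
```

```text
(0.6264, -0.0945, 0.1115) [369. 325.]
(0.617, -0.1155, 0.1115) [295. 372.]
(0.636, -0.1155, 0.1115) [365. 400.]
(0.6264, -0.1155, 0.18) [326. 201.]
```

The lower finger blends with the metal behind it here, but the gripper sits square over the shells (right shell at crop 397,455) and the pose agrees with the earlier lock check. Descend with force monitoring.

>>> drive_tool(plan="-0.1 0.1 1.5 0; -0.1 0.1 3 0; -0.1 0.1 4.5 0; -0.1 0.1 5.5 0; -0.1 0.1 5.5 0")

```text
time_s: 9.93
tcp_pos: [0.6243, -0.0626, 0.0622]
eef_rot: [180.0, 0.1, 3.4]
contact_force: [0.0, 0.7, 0.4]
gripper_width: 0.0656
```

>>> drive_tool(plan="0 0 1 0; 0 0 2 0; 0 0 3 0; 0 0 3.2 0; 0 0 3.2 0; 0 0 3.2 0")

```text
time_s: 10.68
tcp_pos: [0.6253, -0.0625, 0.0319]
eef_rot: [-180.0, -0.0, 3.4]
contact_force: [-0.3, 0.5, 1.4]
gripper_width: 0.0661
```

>>> drive_tool(plan="0 0 0 0; 0 0 0 0; 0 0 0 0; 0 0 0 0; 0 0 0 0; 0 0 0 0", fingers=0, squeeze=20)

```text
time_s: 11.42
tcp_pos: [0.625, -0.0626, 0.0316]
eef_rot: [180.0, -0.0, 3.4]
contact_force: [0.7, -0.8, 0.6]
gripper_width: 0.0442
```

Run:
```python
from h import *
print(to([.6258,-.0628,.031]))
c,f=cap("scene"); x,y=235,195
cv2.imwrite("pics/c4.png",cv2.resize(f[y:y+60,x:x+80],(800,600),interpolation=cv2.INTER_CUBIC))
```

```text
(array([0.08, 0.03, 0.06]), np.float64(-0.0))
```

View pics/c4.png

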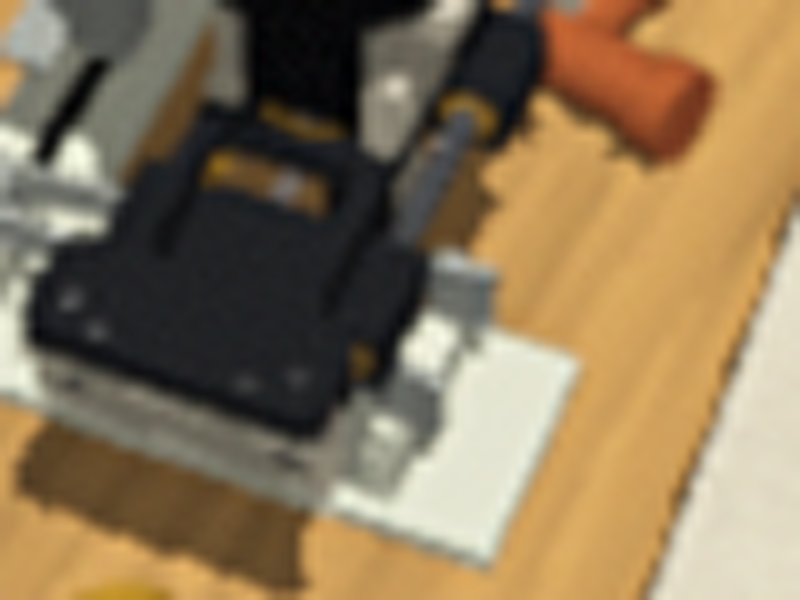

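The gripper is down over the shells with no contact force and the pads just outside them (44.2 mm opening); its body hides the shells. Squeeze in steps.

>>> drive_tool(plan="0 0 0 0; 0 0 0 0; 0 0 0 0; 0 0 0 0", fingers=0.15, squeeze=20)

```text
time_s: 11.98
tcp_pos: [0.625, -0.0625, 0.0316]
eef_rot: [180.0, -0.0, 3.4]
contact_force: [0.2, -0.4, 0.0]
gripper_width: 0.0372
```

>>> drive_tool(plan="0 0 0 0; 0 0 0 0; 0 0 0 0; 0 0 0 0", fingers=0.27)

```text
time_s: 12.48
tcp_pos: [0.625, -0.0625, 0.0316]
eef_rot: [180.0, -0.0, 3.4]
contact_force: [-0.3, -0.0, 0.9]
gripper_width: 0.032
```

>>> drive_tool(plan="0 0 0 0; 0 0 0 0; 0 0 0 0; 0 0 0 0; 0 0 0 0; 0 0 0 0", fingers=0.375)

```text
time_s: 13.22
tcp_pos: [0.625, -0.0625, 0.0316]
eef_rot: [180.0, 0.0, 3.4]
contact_force: [0.6, -1.2, 0.6]
gripper_width: 0.0275
```

>>> drive_tool(plan="0 0 -0.5 0; 0 0 -1.5 0; 0 0 -3 0; 0 0 -5 0; 0 0 -7 0; 0 0 -9 0; 0 0 -11 0; 0 0 -12 0")

```text
time_s: 14.22
tcp_pos: [0.6256, -0.0624, 0.1539]
eef_rot: [-180.0, -0.2, 3.4]
contact_force: [1.1, -0.1, -1.3]
gripper_width: 0.0275
```

>>> drive_tool(plan="0 0 0 0; 0 0 0 0; 0 0 0 0; 0 0 0 0")

```text
time_s: 14.72
tcp_pos: [0.6247, -0.0626, 0.1509]
eef_rot: [180.0, 0.1, 3.4]
contact_force: [-0.8, 0.8, -0.8]
gripper_width: 0.0276
```

Run:
```python
from h import *
print([r.get_state()[k] for k in ("tcp_pos","gripper_width","contact_force")])
c,f=cap("scene"); x,y=215,165
cv2.imwrite("pics/c5.png",cv2.resize(f[y:y+75,x:x+100],(800,600),interpolation=cv2.INTER_CUBIC))
```

```text
[array([ 0.62473444, -0.06258118,  0.1509375 ]), 0.027600703162945897, array([-0.79456594,  0.80727325, -0.76441303])]
```

View pics/c5.png

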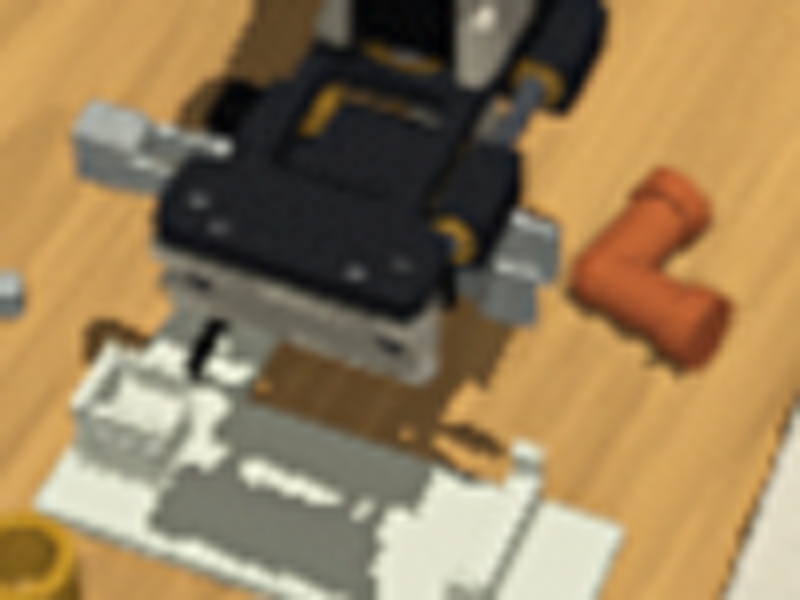

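The tweezers hang level from the fingers, clear of the rest, with the tips at crop ~510,290 and 535,235. The gauge bar is hidden and the pads may bear off-centre on the tilted shells. So I'll turn the tips toward the scene camera and come closer to measure the gap directly.

>>> drive_tool(plan="0 0 -1 0.06; 0 0 -3 0.16; 0 0 -5 0.26; 0 0 -7 0.36; 0 0 -9 0.46; 0 0 -11 0.56; 0 0 -12 0.62; 0 0 -12 0.64")

```text
time_s: 15.78
tcp_pos: [0.6253, -0.0625, 0.2722]
eef_rot: [-179.9, -0.1, -33.3]
contact_force: [0.3, -0.4, -0.3]
gripper_width: 0.0278
```

Run:
```python
from h import *
print(to([.70,-.23,.36],-62),r.get_state()["joints"].round(0))
```

```text
(array([15.45,  9.89, -8.77]), np.float64(0.501)) [ 12.  15.  -2.   0. -73.  45.]
```

>>> drive_tool(plan="2 1 -1 0.08; 4 2.5 -2.5 0.16; 6.5 4 -4 0.24; 9 6 -5.5 0.32; 11.5 7.5 -7 0.4; 14 9 -8.5 0.46; 15.4 9.9 -8.8 0.5; 15.4 9.9 -8.8 0.5")

```text
time_s: 16.77
tcp_pos: [0.6994, -0.2305, 0.3577]
eef_rot: [179.9, 0.1, -62.0]
contact_force: [-0.1, 0.4, -0.8]
gripper_width: 0.028
```

>>> drive_tool(plan="0 0 0 0; 0 0 0 0; 0 0 0 0")

```text
time_s: 17.15
tcp_pos: [0.6993, -0.2291, 0.3598]
eef_rot: [-180.0, -0.0, -61.9]
contact_force: [0.6, 0.0, -0.3]
gripper_width: 0.0272
```

Run:
```python
from h import *
s=r.get_state(); p=s["tcp_pos"]; print(p,s["gripper_width"],s["eef_rot"])
c,f=cap("scene")
u=proj(c,p+[.02,-.036,.011])[0]; print(u)
x,y=int(u[0])-50,int(u[1])-38; print(x,y)
cv2.imwrite("pics/full6.png",f)
cv2.imwrite("pics/c6.png",cv2.resize(f[y:y+75,x:x+100],(800,600),interpolation=cv2.INTER_CUBIC))
```

```text
[ 0.69925775 -0.22911754  0.3597949 ] 0.027217782755695922 [-1.79987605e+02 -5.25069691e-03 -6.18668993e+01]
[264.45445601 210.86363153]
214 172
```

View pics/c6.png

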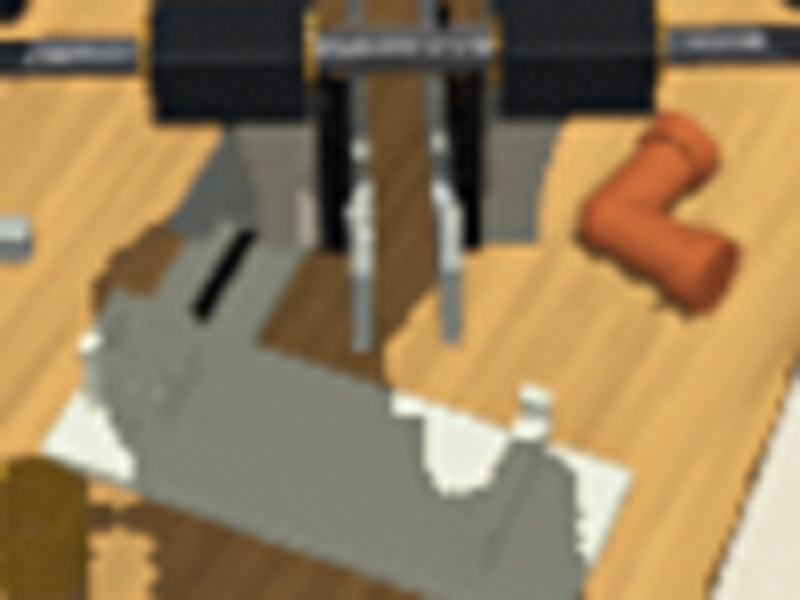

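A clear end-on view: the two tips end at crop (362,345) and (452,340), with inner edges about 375 and 440. I'll measure this subpixel.

```bash
cat > gap.py <<'E'
from h import *
def gap():
    c,f=cap("scene"); p=r.get_state()["tcp_pos"]
    a=np.radians(r.get_state()["eef_rot"][2]); fx=np.array([np.cos(a),np.sin(a),0]); fy=np.array([-np.sin(a),np.cos(a),0])
    sat=cv2.cvtColor(f,cv2.COLOR_BGR2HSV)[...,1].astype(float)
    q=proj(c,[p+.040*fx+s*.007*fy+[0,0,.011+h] for h in (0,-.012) for s in (-1,1)])
    sc=np.linalg.norm(q[0]-q[1])/.014
    lo,hi=int(q[0,1])-2,int(q[2,1])+2; cx=int(round(q[:2,0].mean()))
    out=[]
    for y in range(lo-2,hi+2):
        row=sat[y,cx-13:cx+14]; xs=np.arange(cx-13,cx+14)
        leg=row<70; ed=[]
        X=np.linspace(xs[0],xs[-1],1301); R=np.interp(X,xs,row); m=np.r_[0,(R<75).astype(int),0]; d=np.diff(m)
        runs=[(X[i],X[j-1]) for i,j in zip(np.where(d==1)[0],np.where(d==-1)[0])]
        runs=[k for k in runs if 1.5<k[1]-k[0]<6]
        if len(runs)==2:
            (a0,a1),(b0,b1)=runs; out.append((y,a1-a0,b0-a1,b1-b0,(b0+b1-a0-a1)/2))
    return q,sc,np.array(out)
if __name__=="__main__":
    q,sc,o=gap(); print(q.round(1).tolist(),sc)
    for k in o: print(int(k[0]),(k[1:]).round(2),(k[1:]/sc*1000).round(2))
E
python3 gap.py
```

```text
[[259.7, 210.5], [268.3, 210.4], [259.7, 215.2], [268.3, 215.1]] 620.4255010041251
206 [ 2.96  8.08  2.76 10.94] [ 4.77 13.02  4.45 17.63]
207 [ 2.68  8.38  2.64 11.04] [ 4.32 13.51  4.26 17.79]
208 [ 2.6   8.64  2.46 11.17] [ 4.19 13.93  3.97 18.  ]
209 [ 2.74  8.58  2.4  11.15] [ 4.42 13.83  3.87 17.97]
210 [ 2.66  8.6   2.44 11.15] [ 4.29 13.86  3.93 17.97]
211 [ 2.66  8.66  2.32 11.15] [ 4.29 13.96  3.74 17.97]
212 [ 2.64  8.78  1.96 11.08] [ 4.26 14.15  3.16 17.86]
213 [ 2.7   8.62  1.88 10.91] [ 4.35 13.89  3.03 17.58]
```

The tip gap measures 13.9 mm, on the mark. Return over the rest, about 12 cm above the start.

```bash
python3 -c "
from h import *
print(to([.625,-.0625,.27],-33.3))"
```

```text
(array([-18.22,  -1.3 ,   8.98]), np.float64(-0.499))
```

>>> drive_tool(plan="-2 -0.1 1 -0.06; -5 -0.3 2.5 -0.14; -8 -0.5 4 -0.22; -11 -0.7 5.5 -0.3; -14 -0.9 7 -0.38; -16.5 -1.1 8.2 -0.45; -18.2 -1.3 9 -0.5; -18.2 -1.3 9 -0.5")

```text
time_s: 18.25
tcp_pos: [0.6248, -0.0622, 0.2695]
eef_rot: [180.0, 0.0, -33.2]
contact_force: [0.5, -1.0, -0.5]
gripper_width: 0.0277
```

>>> drive_tool(plan="0 0 1 -0.06; 0 0 2.5 -0.16; 0 0 4 -0.26; 0 0 6 -0.36; 0 0 8 -0.46; 0 0 10 -0.56; 0 0 11 -0.62; 0 0 11.5 -0.64")

```text
time_s: 19.25
tcp_pos: [0.6256, -0.0637, 0.1542]
eef_rot: [180.0, 0.0, 3.4]
contact_force: [-0.8, -0.7, 0.1]
gripper_width: 0.0273
```

>>> drive_tool(plan="0 0 0 0; 0 0 0 0; 0 0 0 0; 0 0 0 0; 0 0 0 0; 0 0 0 0; 0 0 0 0; 0 0 0 0")

```text
time_s: 20.25
tcp_pos: [0.6252, -0.0631, 0.1545]
eef_rot: [180.0, 0.0, 3.4]
contact_force: [0.4, 0.5, -1.6]
gripper_width: 0.0273
```

Run:
```python
from h import *
s=r.get_state(); print(s["tcp_pos"],s["gripper_width"],s["eef_rot"],np.abs(s["qd"]).max())
c,f=cap("scene"); cv2.imwrite("pics/c7.png",cv2.resize(f[150:300,190:390],(800,600),interpolation=cv2.INTER_CUBIC))
```

```text
[ 0.62520737 -0.06308445  0.15454208] 0.027270753657582632 [1.79998486e+02 2.87705829e-03 3.39285109e+00] 0.03758749684057474
```

View pics/c7.png

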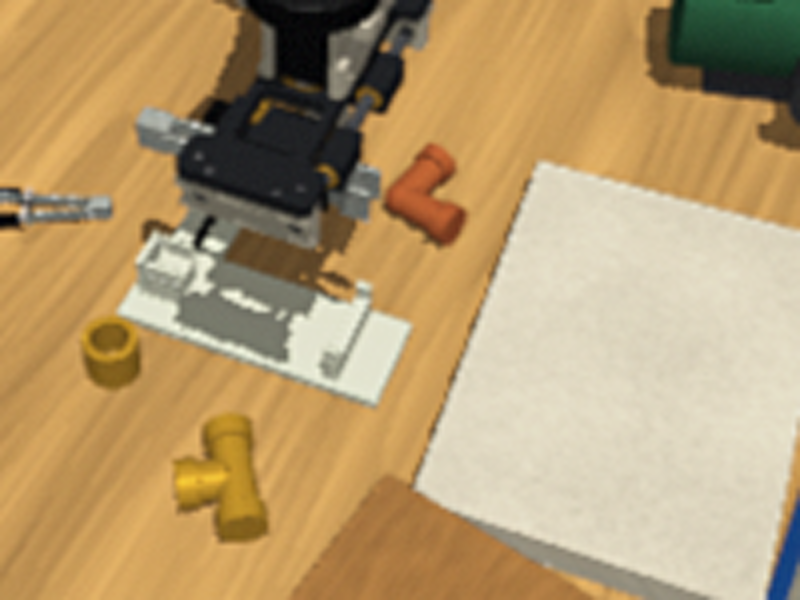

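The tweezers hang still above the empty rest (bow at crop 165,130; tips at 360,190), and the bystanders are where they were. Handing in.

```bash
python3 -c "
from plant import r
print(r.close_job())"
```

```text
the job is handed in; nothing more can be done
None
```

I slid the lock grip open to its end stop, squeezed the tweezers to the mark while they lay in the rest, and lifted them about 12 cm. The job was handed in at about 20 s, with the tweezers held still over the rest.

- **Lock:** the grip travelled about 45 mm until the stop pushed back with about 13 N. The picture afterwards showed the tongue clear of the bow.
- **Tip gap:** I turned the tips toward the scene camera to measure it, and most picture rows gave 13.8–14.2 mm (13.0 mm at the lowest). This agrees with the opening of about 27.4 mm between the pads, which read 27.2–28.0 mm throughout. I did not measure the gap again after moving back over the rest, but the opening there read 27.3 mm.
- **Gauge ridge:** I could not read it directly because the gripper body hid it.
- **Final pose:** the tool was at a height of 0.155 m, which puts the middle of the tweezers at about 0.165 m by calculation. The arm was still.
- **Other goods:** the nearby pieces looked unmoved in the last picture. The jar, beaker, spanner and reducer were outside that crop, but the arm did not go near them.

No check failed.

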